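# Lay out a coupling kit in order

### The job

Lay out the coupling kit on the row of three blue plates: the flange, hub up, on the middle plate, the hex nut on the plate between the flange and the aluminium valve block, and the orange-capped adapter on the plate between the flange and the small bin of caps; then put the spacer sleeve on top of the flange, round its hub. Stand everything upright and well centred on its plate (within about 10 mm), and set each thing down gently, never dropping it.

Things in the scene. Friction and masses are not known exactly. Their poses are not given: they have to be found in the camera images.
- nut_center (a point): Large hollow steel hex union nut, standing upright on the table, 46 mm across its flats, 53 mm across corners, 40 mm high, 0.2 to 0.4 kg. The point is its centre, 20 mm above its underside; z is its upright axis; two of the flats face along its own +y and -y, the others every 60 degrees.
- flange_center (a point): Steel flange: round disc 54 mm across and 12 mm thick, with a solid round hub 25 mm across rising 28 mm from the disc's top (40 mm high in all; the hub's top 4 mm are chamfered), small dark bolt holes on the disc; 0.2 to 0.42 kg. It starts hub up. The point is on its axis, 20 mm above its underside (on the hub, 8 mm above the disc's top); z is its axis, up. Easily gripped by the hub from above, with the fingertips just above the disc.
- sleeve_mid (a point): Plain aluminium spacer sleeve (short tube open at both ends), 44 mm outer diameter, 33 mm bore, 40 mm high, 0.14 to 0.28 kg, standing upright. The point is its centre, 20 mm above its underside; z is its axis, up. Its bore is 8 mm wider than the flange's hub; when it rests on the flange's disc its centre is 12 mm above the flange's point.
- adapter_center (a point): Upright round adapter: black body 34 mm across with an orange ribbed protection cap (36 mm across, 37 over the ribs, 20 mm high) on its upper end; 64 mm high in all, 0.15 to 0.31 kg. The point is its centre, 32 mm above its underside; z is its axis, up.
- plate_near: Plate at the end of the row nearer to the robot: flat blue square plastic plate fixed to the table, 84 x 84 mm, top 5 mm above the table, with a thin grey printed border (look only); origin at the centre of its underside; its x axis runs roughly along the row towards the end farther from the robot. 
- plate_mid: Middle plate of the row: flat blue square plastic plate fixed to the table, 84 x 84 mm, top 5 mm above the table, with a thin grey printed border (look only); origin at the centre of its underside; its x axis runs roughly along the row towards the end farther from the robot. 
- plate_far: Plate at the end of the row farther from the robot: flat blue square plastic plate fixed to the table, 84 x 84 mm, top 5 mm above the table, with a thin grey printed border (look only); origin at the centre of its underside; its x axis runs roughly along the row towards the end farther from the robot. Neighbouring plates are about 95 mm apart, centre to centre, not perfectly in line.
- valve_block: Aluminium valve block fixed to the table, 66 x 70 x 45 mm high, with two dark ports and a brass plug (5 mm proud) on top. It stands beyond one end of the row of plates (either end; it changes), about 95 mm from that end plate. Origin at the centre of its underside.
- caps_bin: Small open blue bin fixed to the table, 66 x 80 x 45 mm high, holding loose-looking orange caps (fixed in it). It stands beyond the other end of the row, about 95 mm from that end plate. Origin at the centre of its underside.

How it is judged:
By the outcome, as a careful person would: the job done as asked, in the order asked, and still so for the second after the job is handed in, with the robot touching nothing.
It also fails if it takes over 118 s, if anything falls off the work surface, if the arm or the gripper's body presses on something with over 40 N, if the wrist force passes 120 N, or if a joint passes its speed limit or range.

### The arm

A 6-joint arm with a two-finger parallel gripper is mounted at the origin on the work surface. World frame = base frame: x ahead of the robot, y to its left, z up, the work surface at z = 0. Lengths are in mm, angles in rad, forces in N, time in s.
With the tool pointing down it reaches from about 400 to 925 mm from the base axis. Payload 3.4 kg.
Tool frame: the origin (TCP) lies on the centre line of the jaws, within the pads' length; the fingertips stand 14 mm ahead of it and the grasp point (between the pads) lies 5 mm behind it; z points along the fingers, y is the line along which they close (so a half turn about z gives the same grasp; the last joint's range is limited). The gripper opens to 85 mm and grips with 20 to 120 N. Pads are 22 mm wide; open, the fingers measure 114 mm over their backs; the gripper's body (76 mm by 85 mm) begins 54 mm behind the grasp point. The pads swing forward as they close: fully open they stand 13 mm farther back than shut.
Start: joints at [1.105, 0.307, 1.506, -0, 1.328, -0.073], TCP at [219.588, 531.425, 245.305] pointing down, gripper open.
Joint ranges: [-3.12, 3.12], [-1.05, 2.28], [0.14, 2.33], [-1.42, 4.57], [0.1, 2.73], [-2.68, 2.68]. Speed limits (rad/s): [2.57, 2.57, 3.14, 3.14, 3.14, 3.14].

### API

Orientations are given as a unit quaternion [x, y, z, w].
In Python, from station import sense, snapshot, camera_params, finish_job, look_for, outline_of gives the robot as it stands. The module is installed in compiled form; this text tells all that it offers.
- The arm moves only by the shell command python3 -m pendant 'ROWS' [FORCE]. ROWS is text: rows parted by semicolons, each of 7 numbers parted by spaces: the shift along the tool's x, y, z scaled (see below), then the turn, a rotation vector about the tool's x, y, z scaled (see below), then the gripper command: -1 is shut, 1 is fully open, values between are in proportion. In form: dx dy dz rx ry rz fingers; .... A call has exactly 5 rows; each row shifts and turns the commanded pose from where the row before left it, along the tool's axes as they then stand; what a row does not reach is not made up. The controller multiplies each number of a shift by 2.5 cm and each number of a turn by 90 degrees. A row lasts 1/8 s, in which the tool goes at most 62.5 mm and 10.7 degrees, less where a joint would pass 70% of its speed; a pose out of reach is approached as far as the arm can. A call with a number of a shift or a turn outside -1 to 1 is refused whole. A call with a gripper value outside its range is refused whole. The fingers move at their own pace and stop on an object; FORCE is the grip in N (left out, the last holds). Time passes only in rows, so rows that do not move let the fingers close, or fill a call up. It gives the time, the measured TCP pose, the force, the opening and the grip force at its end, in the units of the state.
- sense(): the state, without advancing time (a new reading comes with each control period).
- snapshot(name): name is "side" or "top" or "wrist"; returns the picture (400x640x3 uint8, red, green, blue); there is no depth.
- camera_params(name): a dict with "fx", "fy", "cx", "cy" (pixels), "origin" and "rotation" of the camera in the world. Camera axes: x right, y down, z forward; pixel columns grow to the right and rows downward; lengths in mm; the calibration is good to about 2 mm. A picture is of the moment at which its call begins: read the wrist's pose just before it. camera_params takes no time and is no camera call; for the wrist camera it gives the pose at the moment of the call.
- finish_job(): hands the job in; it is judged then, once.
Trained networks look in the newest picture that a camera, given by its name, has taken for a name from the list of things; names that differ only in an ending like _2 or _b are one class to them, and where a whole thing is asked for, a point or a joint stands for the part that bears it (a point fixed in the world has none). Each returns a list of dicts, best first, with "conf" (0 to 1); they miss things now and then, are a little off and sometimes report something else, mostly with a low value. They report only what shows in the picture. A call takes as long as a camera call.
- look_for(thing, camera): "rect" ([left, top, right, bottom] in pixels, round what is visible of it).
- outline_of(thing, camera): "mask" (400x640 bool, what is visible of it) and "rect" ([left, top, right, bottom] in pixels, round what is visible of it).
The state is a dict: "time": time; "q": joint angles; "dq": joint speeds; "joint_efforts": joint torques, N m; "tool_pos": TCP position; "eef_rot": TCP orientation; "force": force on the tool from outside, world axes, zero at the start; "wrist_torque": the same for the moment, N m; "opening": finger opening in mm; "finger_force": force on a finger pad.
Only numpy, scipy, OpenCV 4.12 (cv2) and the standard library are available. Lean on these libraries where they do the work, as an engineer would, in place of code of your own. Each camera call takes 0.05 s, during which the arm holds its last target. There are 200 camera calls.

## Working session

There is one attempt and no reset: what is moved stays moved. The work goes in short steps, Python scripts to look and compute and a shell command to move; the robot and the scene stay as the last step left them, time stands still between calls to the robot, and variables do not carry over. Pictures are saved under pics/ and viewed, at most 17 in all, crops included, and the job is handed in when it is done.

```bash
mkdir -p pics; cat > h.py <<'E'
import numpy as np, cv2
from station import *
from scipy.spatial.transform import Rotation as R
def ray(cam,u,v,z,p=None):
    p=p or camera_params(cam)
    d=np.array(p["rotation"])@np.array([(u-p["cx"])/p["fx"],(v-p["cy"])/p["fy"],1.])
    o=np.array(p["origin"]); return o+d*(z-o[2])/d[2]
def proj(cam,X,p=None):
    p=p or camera_params(cam)
    c=np.array(p["rotation"]).T@(np.array(X)-np.array(p["origin"])); return [p["fx"]*c[0]/c[2]+p["cx"],p["fy"]*c[1]/c[2]+p["cy"]]
def save(cam,n): 
    im=snapshot(cam); cv2.imwrite("pics/"+n,im[:,:,::-1]); return im
E
python3 - <<'E'
from h import *
np.set_printoptions(precision=3,suppress=True)
s=sense(); print(s["tool_pos"],R.from_quat(s["eef_rot"]).as_matrix(),s["time"])
for c in["top","side"]:
    save(c,c+"0.png"); p=camera_params(c); print(c,np.array(p["origin"]),np.array(p["rotation"]).tolist(),p["fx"])
    for t in["nut_center","flange_center","sleeve_mid","adapter_center","plate_near","plate_mid","plate_far","valve_block","caps_bin"]:
        for d in look_for(t,c)[:2]:
            r=d["rect"]; print(t,round(d["conf"],2),np.round(r),ray(c,(r[0]+r[2])/2,(r[1]+r[3])/2,20)[:2])
E
```

```text
[219.245 530.834 244.369] [[-0.924  0.382 -0.001]
 [ 0.382  0.924 -0.002]
 [ 0.    -0.002 -1.   ]] 0.0
top [ 498.282  -33.877 1090.918] [0.710524447639771, -0.7031111580771409, 0.022183464845945064, -0.017251161730421596] 512.1037719924907Traceback (most recent call last):
  File "<stdin>", line 8, in <module>
  File "h.py", line 6, in ray
    d=np.array(p["rotation"])@np.array([(u-p["cx"])/p["fx"],(v-p["cy"])/p["fy"],1.])
      ~~~~~~~~~~~~~~~~~~~~~~~^~~~~~~~~~~~~~~~~~~~~~~~~~~~~~~~~~~~~~~~~~~~~~~~~~~~~~~
ValueError: matmul: Input operand 1 has a mismatch in its core dimension 0, with gufunc signature (n?,k),(k,m?)->(n?,m?) (size 3 is different from 4)
```

View pics/top0.png

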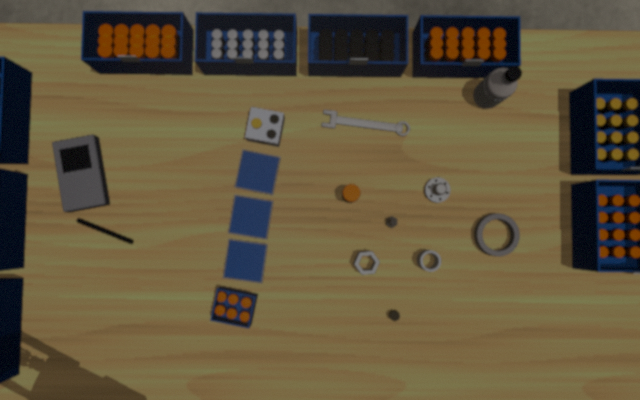

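The top view shows the row of plates at pixels (258,172), (250,216), (245,261). The valve block is above them at (265,126) and the caps bin below at (234,306). The adapter is at (350,192), the flange at (437,189), the nut at (366,262) and the sleeve at (430,260).

```bash
sed -i 's/np.array(p\["rotation"\])/R.from_quat(p["rotation"]).as_matrix()/' h.py
python3 - <<'E'
from h import *
np.set_printoptions(precision=1,suppress=True)
for c in["top","side"]:
    save(c,c+"1.png"); p=camera_params(c); print(c,np.array(p["origin"]))
    for t,z in dict(nut_center=20,flange_center=20,sleeve_mid=20,adapter_center=32,plate_near=5,plate_mid=5,plate_far=5,valve_block=22,caps_bin=22).items():
        for d in outline_of(t,c)[:2]:
            r=d["rect"]; m=d["mask"]; (cx,cy),wh,a=cv2.minAreaRect(np.argwhere(m)[:,::-1].astype(np.float32))
            print(t,round(d["conf"],2),np.round(r),ray(c,(r[0]+r[2])/2,(r[1]+r[3])/2,z)[:2],ray(c,cx,cy,z)[:2],np.array(wh),round(a))
E
```

```text
top [ 498.3  -33.9 1090.9]
nut_center 0.8 [356. 251. 379. 273.] [ 438.5 -145.1] [ 437.3 -142.6] [23. 25.] 90
flange_center 0.62 [424. 179. 451. 203.] [ 588.  -291.5] [ 590.4 -291.1] [24. 25.] 90
flange_center 0.57 [226. 193. 274. 240.] [530.4 101.2] [529.7 100.2] [40.1 39.9] 10
sleeve_mid 0.57 [416. 248. 443. 274.] [ 441.6 -274.1] [ 442.7 -270.9] [21. 24.] 90
adapter_center 0.57 [343. 189. 359. 206.] [ 572.4 -108.5] [ 580.1 -108.5] [17. 16.] 90
plate_near 0.62 [223. 239. 268. 284.] [435.6 110.9] [437.1 112.1] [40.  40.2] 8
plate_near 0.31 [417. 250. 441. 272.] [ 441.5 -276.7] [ 442.  -275.3] [21. 21.] 90
plate_mid 0.88 [227. 194. 273. 239.] [530.9 103.7] [529.5 102.3] [41.2 40.4] 9
plate_far 0.98 [236. 148. 280. 196.] [625.9  87.3] [626.1  89.7] [39.4 40.3] 12
plate_far 0.45 [209. 287. 262. 328.] [340.1 130.4] [340.8 132.5] [43.5 36.7] 10
valve_block 0.94 [246. 105. 285. 147.] [722.   72.5] [720.  74.] [36.7 35. ] 10
caps_bin 0.82 [209. 286. 262. 330.] [341.3 128.2] [342.8 130.8] [41.7 36.7] 13
side [ 267.9 -951.7  752.2]
nut_center 0.59 [282. 236. 304. 265.] [ 441.3 -146.2] [ 439.7 
[... 217 characters left out ...]
 212. 359. 240.] [ 586.4 -109.8] [ 583.5 -106.5] [29. 15.] 90
adapter_center 0.34 [222. 172. 249. 205.] [350.5 114.7] [344.6 118.2] [32. 28.] 90
plate_near 0.87 [253. 184. 288. 205.] [438.4 101.5] [440.2 109.9] [19.8 32.4] 86
plate_near 0.58 [221. 174. 246. 203.] [349.  157.2] [348.4 155.6] [31. 29.] 90
plate_mid 0.67 [290. 178. 325. 202.] [537.   95.7] [532.5 100.7] [20.2 32.4] 85
plate_mid 0.21 [342. 212. 355. 240.] [594.9 -76.1] [594.3 -74.7] [15.3 29.4] 3
plate_far 0.89 [323. 178. 360. 198.] [627.8  82.9] [629.4  87.2] [19.2 32.6] 87
valve_block 0.88 [360. 166. 393. 194.] [723.8  71.1] [724.2  74.1] [27. 29.] 90
caps_bin 0.64 [220. 174. 249. 203.] [347.9 128.6] [346.9 132.7] [32. 29.] 90
```

View pics/side1.png

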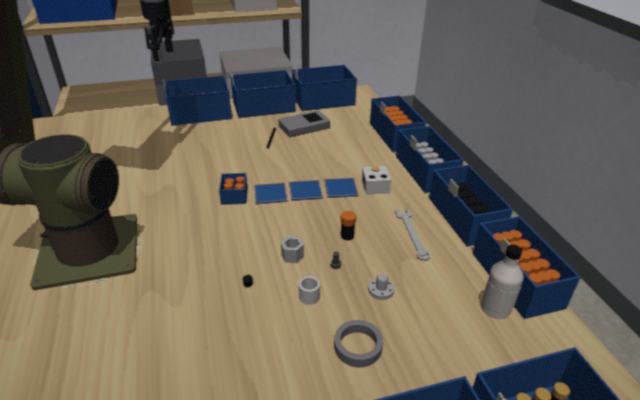

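Plan: the nut goes on the far plate because the valve block is at the far end, and the adapter goes on the near plate. First I'll turn the tool into line with the world axes and head for the flange.

```bash
python3 -m pendant '-1 -0.6 0 0 0 -0.083;-1 -0.7 0 0 0 -0.083;-1 -0.8 0 0 0 -0.083;-1 -1 0 0 0 0;-1 -1 0 0 0 0'; python3 -m pendant '-1 -1 0 0 0 0;-1 -1 0 0 0 0;-1 -1 0 0 0 0;-1 -1 0 0 0 0;-1 -1 0 0 0 0' ; python3 -m pendant '-1 -1 0 0 0 0;-1 -1 0 0 0 0;-1 -1 0 0 0 0;-1 -1 0 0 0 0;0 -1 0 0 0 0'; python3 -m pendant '0 -1 0 0 0 0;0 -1 0 0 0 0;0 -1 0 0 0 0;0 -1 0 0 0 0;0 -1 0 0 0 0' 
```

```text
$[0]: bad value
$[0]: bad value
$[0]: bad value
$[0]: bad value
```

```bash
python3 -m pendant '-1 -0.6 0 0 0 -0.083 1;-1 -0.7 0 0 0 -0.083 1;-1 -0.8 0 0 0 -0.083 1;-1 -1 0 0 0 0 1;-1 -1 0 0 0 0 1'; python3 -m pendant '-1 -1 0 0 0 0 1;-1 -1 0 0 0 0 1;-1 -1 0 0 0 0 1;-1 -1 0 0 0 0 1;-1 -1 0 0 0 0 1'
```

```text
time: 1.72
tool_pos: [329.4, 410.8, 245.4]
eef_rot: [0.0, 1.0, 0.0, 0.0]
force: [0.6, 0.1, 0.5]
opening: 85.4
finger_force: 0.0
time: 2.35
tool_pos: [454.5, 285.6, 245.4]
eef_rot: [0.0, 1.0, 0.0, 0.0]
force: [0.3, 0.1, -0.2]
opening: 85.4
finger_force: 0.0
```

```bash
python3 -m pendant '-1 -1 0 0 0 0 1;-1 -1 0 0 0 0 1;-1 -1 0 0 0 0 1;-1 -1 0 0 0 0 1;-1 -1 0 0 0 0 1'; python3 -m pendant '0 -1 0 0 0 0 1;0 -1 0 0 0 0 1;0 -1 0 0 0 0 1;0 -1 0 0 0 0 1;0 -1 0 0 0 0 1'; python3 -m pendant '0 -1 0 0 0 0 1;0 -1 0 0 0 0 1;0 -1 0 0 0 0 1;0 -1 0 0 0 0 1;0 -1 0 0 0 0 1';python3 -m pendant '0 -1 0 0 0 0 1;0 -1 0 0 0 0 1;0 -1 0 0 0 0 1;0 -1 0 0 0 0 1;0 0 0 0 0 0 1'
cat >> h.py <<'E'
def look(t,z,n):
    s=sense(); p=camera_params("wrist"); save("wrist",n)
    for d in outline_of(t,"wrist")[:2]:
        m=d["mask"].astype(np.uint8); r=d["rect"]; c,_=cv2.minEnclosingCircle(np.argwhere(m>0)[:,::-1].astype(np.float32))
        print(t,round(d["conf"],2),np.round(r),"rectctr",np.round(ray("wrist",(r[0]+r[2])/2,(r[1]+r[3])/2,z,p)[:2],1),"circ",np.round(c),np.round(ray("wrist",*c,z,p)[:2],1))
    print("tcp",np.round(s["tool_pos"],1),"t",s["time"])
E
python3 - <<'E'
from h import *
look("flange_center",6,"w1.png"); p=camera_params("wrist"); print(p["origin"],R.from_quat(p["rotation"]).as_matrix().round(3))
E
```

```text
time: 2.98
tool_pos: [579.4, 160.5, 245.3]
eef_rot: [0.0, 1.0, 0.0, 0.0]
force: [1.0, -0.1, 0.9]
opening: 85.3
finger_force: 0.0
time: 3.6
tool_pos: [578.5, 35.5, 245.3]
eef_rot: [0.0, 1.0, -0.0, 0.0]
force: [0.3, -0.9, -0.2]
opening: 85.2
finger_force: 0.0
time: 4.22
tool_pos: [578.4, -89.5, 245.4]
eef_rot: [0.0, 1.0, 0.0, 0.0]
force: [-0.1, 0.2, -0.5]
opening: 85.6
finger_force: 0.0
time: 4.85
tool_pos: [578.4, -190.3, 245.2]
eef_rot: [0.001, 1.0, -0.0, 0.0]
force: [0.2, -0.4, -1.1]
opening: 85.7
finger_force: 0.0
flange_center 0.83 [209. 159. 258. 204.] rectctr [ 593. -291.] circ [233. 182.] [ 592.8 -291.4]
tcp [ 578.4 -190.3  245.2] t 4.85
[ 512.01743991 -187.23273808  374.16163422] [[ 0.     0.965  0.262]
 [ 1.    -0.     0.   ]
 [ 0.     0.262 -0.965]]
```

View pics/w1.png

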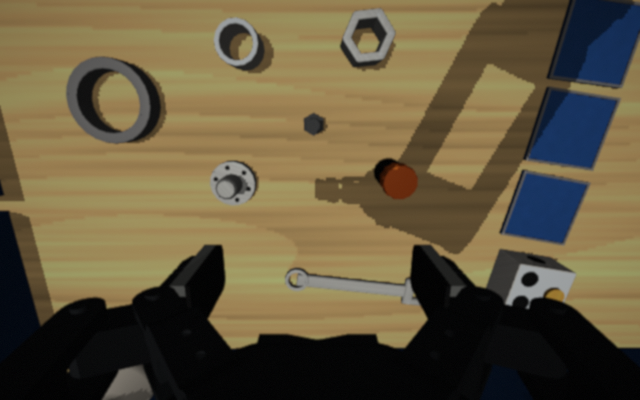

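The wrist view shows the flange disc centred at about (234,182), so it stands at about (593,-291). The nut (368,38), sleeve (239,43), adapter (395,178) and all three plates are also in view, so I'll measure those from the same picture.

```bash
python3 - <<'E'
from h import *
p=camera_params("wrist")
for t,z in dict(nut_center=20,sleeve_mid=20,adapter_center=32,plate_near=5,plate_mid=5,plate_far=5).items():
    for d in outline_of(t,"wrist")[:1]:
        m=d["mask"]; r=d["rect"]; c,_,_=cv2.minAreaRect(np.argwhere(m)[:,::-1].astype(np.float32))
        print(t,round(d["conf"],2),np.round(r),ray("wrist",(r[0]+r[2])/2,(r[1]+r[3])/2,z,p)[:2].round(1),ray("wrist",*c,z,p)[:2].round(1))
im=cv2.imread("pics/w1.png"); cv2.imwrite("pics/crop1.png",cv2.resize(np.hstack([im[0:80,330:410],im[150:220,200:280] if 0 else im[0:80,200:280]]),None,fx=5,fy=5,interpolation=cv2.INTER_CUBIC))
E
```

```text
nut_center 0.93 [339.  10. 394.  65.] [ 437.2 -135.9] [ 436.7 -135.3]
sleeve_mid 0.98 [212.  17. 264.  70.] [ 442.8 -269.8] [ 442.9 -269.1]
adapter_center 0.96 [374. 160. 420. 198.] [583.9 -97.9] [581.8 -99.7]
plate_near 0.91 [543.   3. 640.  86.] [440.9 110.4] [436.3 113.4]
plate_mid 0.9 [525.  82. 620. 170.] [527.4 107.9] [530.  107.4]
plate_far 0.78 [502. 169. 588. 243.] [624.2  94.6] [626.1  94.1]
```

View pics/crop1.png

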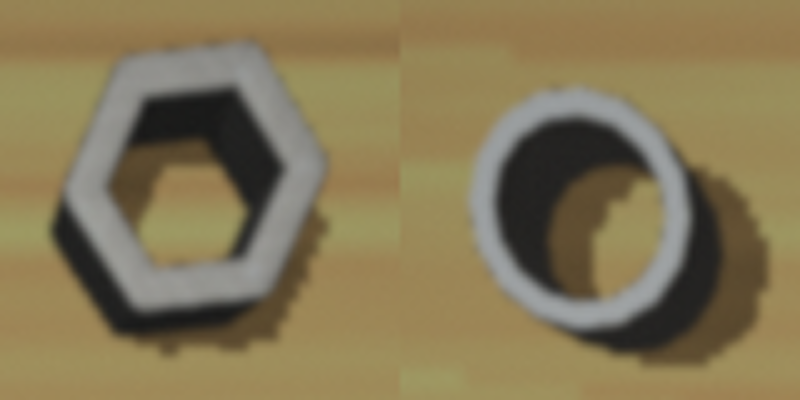

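```bash
python3 -m pendant '-0.14 -1 1 0 0 0 0.4;-0.14 -1 1 0 0 0 0.2;-0.14 -1 1 0 0 0 0;-0.14 -1 1 0 0 0 0;0 0 1 0 0 0 0'
```

```text
time: 5.88
tool_pos: [593.0, -290.5, 119.6]
eef_rot: [0.001, 1.0, -0.001, 0.001]
force: [0.4, 0.3, -0.1]
opening: 42.5
finger_force: 0.0
```

```bash
python3 -m pendant '0 0 1 0 0 0 0;0 0 1 0 0 0 0;0 0 1 0 0 0 0;0 0 0.5 0 0 0 0;0 0 0 0 0 0 0' 60; python3 -m pendant '0 0 0 0 0 0 -1;0 0 0 0 0 0 -1;0 0 0 0 0 0 -1;0 0 0 0 0 0 -1;0 0 0 0 0 0 -1' 60
python3 - <<'E'
from h import *
s=dict(a=1)
import cv2
v=np.array([(127,57),(255,42),(327,165),(270,298),(137,310),(68,185)])/5+[330,0]
# pose of w1 : camera origin/rot recorded
p=camera_params("wrist"); p=dict(p); p["origin"]=np.array([512.017,-187.233,374.162]); p["rotation"]=R.from_matrix([[0,.965,.262],[1,0,0],[0,.262,-.965]]).as_quat()
w=np.array([ray("wrist",a,b,40,p)[:2] for a,b in v]); c=w.mean(0); print(c, np.degrees(np.arctan2(*(w-c).T[::-1])).round(), np.linalg.norm(w-c,axis=1))
E
```

```text
time: 6.5
tool_pos: [591.8, -288.1, 32.0]
eef_rot: [0.0, 1.0, 0.0, -0.001]
force: [-0.1, 0.3, 0.7]
opening: 42.8
finger_force: 0.0
time: 7.12
tool_pos: [593.2, -289.2, 34.2]
eef_rot: [0.0, 1.0, -0.001, 0.001]
force: [0.4, -0.9, 5.8]
opening: 22.2
finger_force: 59.7
[ 439.78277252 -136.37833746] [-146.  157.   95.   35.  -25.  -87.] [25.46515732 25.59890936 25.24290029 26.59296474 26.2859556  25.21728879]
```

```bash
python3 -m pendant '0 0 -0.4 0 0 0 -1;0 0 -0.8 0 0 0 -1;0 0 -1 0 0 0 -1;0.2 0.5 -1 0 0 0 -1;0.3 1 -1 0 0 0 -1'; python3 -m pendant '0.4 1 0 0 0 0 -1;0.4 1 0 0 0 0 -1;0.3 1 0 0 0 0 -1;0.3 1 0 0 0 0 -1;0.3 1 0 0 0 0 -1';python3 -m pendant '0.3 1 0 0 0 0 -1;0 1 0 0 0 0 -1;0 1 0 0 0 0 -1;0 1 0 0 0 0 -1;0 1 0 0 0 0 -1'; python3 - <<'E'
from h import *
s=sense(); p=camera_params("wrist"); save("wrist","w2.png"); print(s["tool_pos"],s["time"],s["force"])
for t,z in dict(plate_near=5,plate_mid=5,plate_far=5,nut_center=20,adapter_center=32).items():
    for d in outline_of(t,"wrist")[:1]:
        m=d["mask"]; r=d["rect"]; c,_,_=cv2.minAreaRect(np.argwhere(m)[:,::-1].astype(np.float32))
        print(t,round(d["conf"],2),np.round(r),ray("wrist",(r[0]+r[2])/2,(r[1]+r[3])/2,z,p)[:2].round(1),ray("wrist",*c,z,p)[:2].round(1))
E
```

```text
time: 7.75
tool_pos: [579.1, -251.2, 138.0]
eef_rot: [0.001, 1.0, 0.0, -0.001]
force: [1.3, -0.5, -2.8]
opening: 23.1
finger_force: 59.2
time: 8.38
tool_pos: [536.8, -124.6, 137.7]
eef_rot: [0.0, 1.0, 0.0, -0.0]
force: [0.5, -0.2, -3.4]
opening: 22.7
finger_force: 59.2
time: 9.0
tool_pos: [529.6, 0.4, 137.7]
eef_rot: [0.0, 1.0, 0.0, -0.0]
force: [0.4, 0.0, -3.3]
opening: 22.9
finger_force: 59.2
[5.29550272e+02 4.10252005e-01 1.37725687e+02] 9.0 [ 0.40345404  0.01266689 -3.31406697]
plate_near 0.88 [394.  17. 529. 141.] [437.8 115.4] [437.8 116.4]
plate_mid 0.73 [381. 137. 496. 245.] [529.3 106.5] [531.5 105.9]
plate_far 0.59 [378. 242. 468. 326.] [619.9 101.4] [613.4  93.2]
nut_center 0.68 [ 75.  42. 175. 112.] [ 438.3 -141.8] [ 437.2 -141.9]
adapter_center 0.69 [  0.  74.  10. 114.] [ 450.7 -222.5] [ 450.2 -222.4]
```

View pics/w2.png

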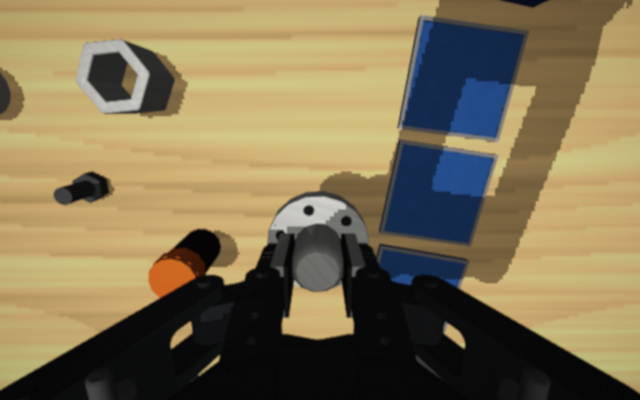

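The flange hangs upright between the fingers. The middle plate's centre is at about pixel (437,192), which gives (530,105).

```bash
python3 -m pendant '0 1 0 0 0 0 -1;0 1 0 0 0 0 -1;0 1 1 0 0 0 -1;0 1 1 0 0 0 -1;0 0.18 1 0 0 0 -1'; python3 -m pendant '0 0 0.6 0 0 0 -1;0 0 0.2 0 0 0 -1;0 0 0.08 0 0 0 -1;0 0 0.04 0 0 0 -1;0 0 0 0 0 0 -1'
```

```text
time: 9.93
tool_pos: [530.6, 104.0, 62.3]
eef_rot: [0.0, 1.0, 0.0, 0.001]
force: [0.2, -0.5, -2.8]
opening: 22.4
finger_force: 59.5
time: 10.55
tool_pos: [530.5, 103.2, 40.4]
eef_rot: [0.001, 1.0, 0.0, 0.001]
force: [-0.0, 0.2, -3.0]
opening: 22.6
finger_force: 59.5
```

```bash
python3 -m pendant '0 0.04 0.04 0 0 0 -1;0 0 0.04 0 0 0 -1;0 0 0.03 0 0 0 -1;0 0 0 0 0 0 -1;0 0 0 0 0 0 -1'
```

```text
time: 11.18
tool_pos: [530.4, 104.5, 39.1]
eef_rot: [0.0, 1.0, 0.0, 0.001]
force: [-3.4, -0.7, 12.8]
opening: 22.3
finger_force: 61.3
```

```bash
python3 -m pendant '0 0 -0.02 0 0 0 -1;0 0 0 0 0 0 -0.2;0 0 0 0 0 0 0;0 0 0 0 0 0 0;0 0 0 0 0 0 0'; python3 -m pendant '0 0 -0.4 0 0 0 0.1;0 0 -1 0 0 0 0.3;0 0 -1 0 0 0 0.4;0 -0.5 -1 0 0 0 0.4;0 -1 -1 0 0 0 0.4';python3 -m pendant '0.5 -1 -1 0 0 0 0.4;0.5 -1 0 0 0 0.08 0.4;0.6 -1 0 0 0 0.08 0.4;1 -1 0 0 0 0.08 0.4;1 -1 0 0 0 0.04 0.4'
python3 - <<'E'
from h import *
look("nut_center",20,"w3.png")
p=camera_params("wrist")
for d in outline_of("flange_center","wrist")[:1]:
  r=d["rect"]; print(d["conf"],np.round(r),ray("wrist",(r[0]+r[2])/2,(r[1]+r[3])/2,12,p))
E
```

```text
time: 11.8
tool_pos: [530.0, 104.4, 37.4]
eef_rot: [0.0, 1.0, -0.0, -0.0]
force: [0.3, -1.0, 0.4]
opening: 42.7
finger_force: 0.0
time: 12.42
tool_pos: [530.1, 67.1, 149.1]
eef_rot: [-0.0, 1.0, 0.0, 0.0]
force: [0.6, -0.1, -0.4]
opening: 59.7
finger_force: 0.0
time: 13.05
tool_pos: [423.4, -38.8, 173.1]
eef_rot: [0.22, 0.976, -0.0, 0.001]
force: [-0.1, 0.1, -0.7]
opening: 59.8
finger_force: 0.0
nut_center 0.8 [197. 213. 257. 267.] rectctr [ 434.8 -140.6] circ [230. 244.] [ 440.2 -140.3]
tcp [423.4 -38.8 173.1] t 13.05
0.71 [467. 195. 530. 246.] [528.32015174 108.33984801  12.        ]
```

View pics/w3.png

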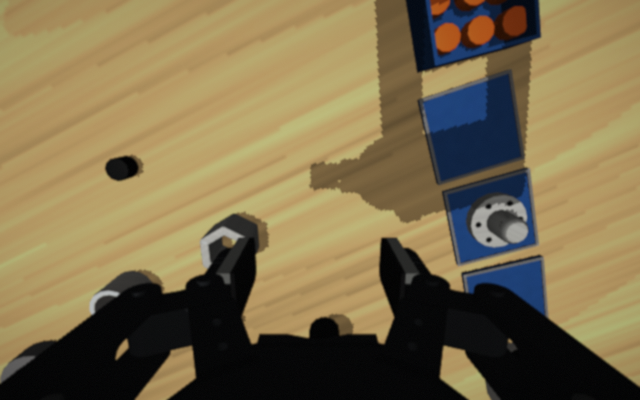

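The flange stands hub up, centred on the middle plate (disc about (499,221)). The nut is partly hidden by the left finger, so I'll move above it and look again.

```bash
python3 -m pendant '-0.58 -0.84 0.6 0 0 0 1;-0.58 -0.84 0.6 0 0 0 1;-0.58 -0.84 0.6 0 0 0 1;-0.58 -0.84 0.6 0 0 0 1;0 0 0 0 0 0 1'
python3 - <<'E'
from h import *
look("nut_center",20,"w4.png")
E
```

```text
time: 13.82
tool_pos: [442.2, -139.9, 112.1]
eef_rot: [0.219, 0.976, 0.0, 0.0]
force: [-0.2, -0.0, 0.5]
opening: 85.5
finger_force: 0.0
tcp [ 442.2 -139.9  112.1] t 13.825
```

View pics/w4.png

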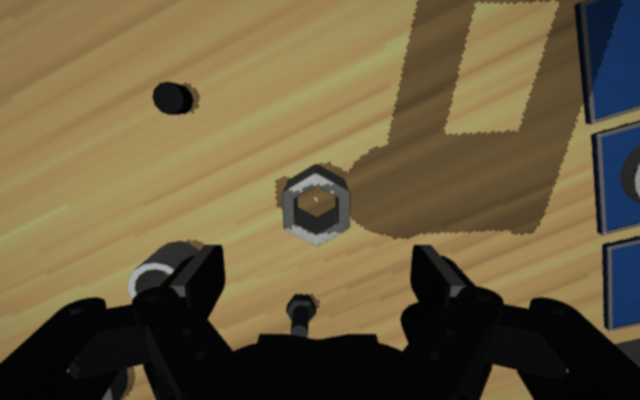

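The nut's flats are square to the jaws, with the top-face centre at about (317,210).

```bash
python3 - <<'E'
from h import *
s=sense(); c=ray("wrist",317,210,40); d=np.r_[(c-s["tool_pos"])[:2],0]; print(c,s["tool_pos"],R.from_quat(s["eef_rot"]).inv().apply(d)/25)
E
```

```text
[ 439.41574912 -136.50367419   40.        ] [ 441.42529446 -138.45775782  112.74450219] [1.06044404e-01 3.64050650e-02 7.30311087e-06]
```

```bash
python3 -m pendant '0.1 0.04 1 0 0 0 1;0 0 1 0 0 0 1;0 0 1 0 0 0 0.8;0 0 0.5 0 0 0 0.6;0 0 0 0 0 0 0.5' 70; python3 -m pendant '0 0 0 0 0 0 -1;0 0 0 0 0 0 -1;0 0 0 0 0 0 -1;0 0 0 0 0 0 -1;0 0 -0.1 0 0 0 -1' 
```

```text
time: 14.55
tool_pos: [438.7, -136.0, 24.9]
eef_rot: [0.218, 0.976, 0.0, -0.001]
force: [0.1, -0.2, 0.7]
opening: 64.3
finger_force: 0.0
time: 15.18
tool_pos: [439.0, -136.8, 27.9]
eef_rot: [0.219, 0.976, -0.0, 0.0]
force: [1.0, 0.5, -1.7]
opening: 44.8
finger_force: 71.6
```

```bash
python3 -m pendant '0 0 -0.7 0 0 0 -1;0 0 -1 0 0 0 -1;0 0 -1 0 0 -0.1 -1;0 0 -1 0 0 -0.1 -1;0 0 -0.8 0 0 -0.08 -1'; python3 -m pendant '-1 1 0 0 0 0 -1;-1 1 0 0 0 0 -1;-1 1 0 0 0 0 -1;-1 1 0 0 0 0 -1;-1 1 0 0 0 0 -1';  python3 -m pendant '-1 0 0 0 0 0 -1;-1 0 0 0 0 0 -1;-0.5 0.2 0 0 0 0 -1;0 0 0 0 0 0 -1;0 0 0 0 0 0 -1'; python3 - <<'E'
from h import *
s=sense(); p=camera_params("wrist"); save("wrist","w5.png"); print(s["tool_pos"],s["time"],s["force"])
for t,z in dict(plate_far=5,flange_center=17).items():
    for d in outline_of(t,"wrist")[:2]:
        m=d["mask"]; r=d["rect"]; c,_,_=cv2.minAreaRect(np.argwhere(m)[:,::-1].astype(np.float32))
        print(t,round(d["conf"],2),np.round(r),ray("wrist",(r[0]+r[2])/2,(r[1]+r[3])/2,z,p)[:2].round(1),ray("wrist",*c,z,p)[:2].round(1))
E
```

```text
time: 15.8
tool_pos: [438.6, -136.7, 141.0]
eef_rot: [-0.002, 1.0, -0.0, 0.0]
force: [0.8, -0.3, -2.2]
opening: 45.1
finger_force: 71.9
time: 16.42
tool_pos: [564.0, -11.0, 139.7]
eef_rot: [0.0, 1.0, -0.0, -0.001]
force: [-0.3, -0.9, -2.0]
opening: 44.8
finger_force: 72.0
time: 17.05
tool_pos: [624.9, -6.8, 139.6]
eef_rot: [0.0, 1.0, 0.0, -0.001]
force: [-0.1, 0.4, -2.8]
opening: 45.1
finger_force: 72.2
[624.86636086  -6.82961845 139.62554509] 17.05 [-0.10869063  0.37057179 -2.75264691]
plate_far 0.9 [373. 139. 491. 249.] [627.1  94.7] [626.8  93.6]
```

View pics/w5.png

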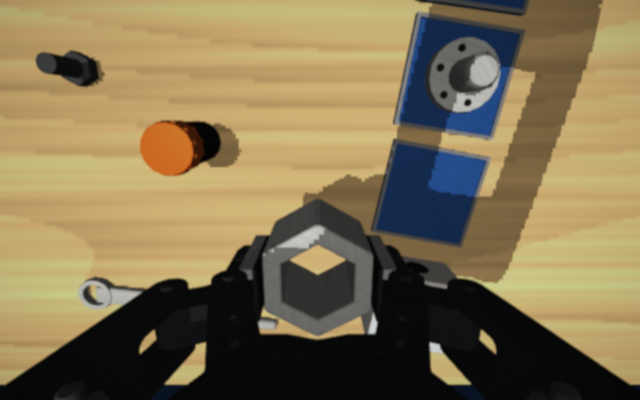

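The flange sits centred on the middle plate. The far plate's centre is at about (432,193), i.e. (626.5,92.5), and the nut is held straight.

```bash
python3 -m pendant '-0.07 1 0 0 0 0 -1;0 1 0 0 0 0 -1;0 1 0.8 0 0 0 -1;0 0.98 1 0 0 0 -1;0 0 1 0 0 0 -1'; python3 -m pendant '0 0 1 0 0 0 -1;0 0 0.35 0 0 0 -1;0 0 0.1 0 0 0 -1;0 0 0.04 0 0 0 -1;0 0 0 0 0 0 -1'
```

```text
time: 17.82
tool_pos: [627.9, 94.4, 69.9]
eef_rot: [-0.001, 1.0, 0.0, 0.0]
force: [-0.5, 0.6, -3.5]
opening: 45.0
finger_force: 72.3
time: 18.45
tool_pos: [628.9, 92.6, 33.8]
eef_rot: [0.0, 1.0, 0.0, 0.001]
force: [-0.3, 0.1, -2.5]
opening: 45.1
finger_force: 72.3
```

```bash
python3 -m pendant '0 0 0.04 0 0 0 -1;0 0 0.04 0 0 0 -1;0 0 0.04 0 0 0 -1;0 0 0 0 0 0 -1;0 0 0 0 0 0 -1'
```

```text
time: 19.08
tool_pos: [628.5, 92.6, 31.2]
eef_rot: [0.0, 1.0, -0.0, 0.001]
force: [-1.7, -0.3, 6.5]
opening: 44.8
finger_force: 73.5
```

```bash
python3 -m pendant '0 0 0.02 0 0 0 -1;0 0 0 0 0 0 0.2;0 0 0 0 0 0 0.4;0 0 0 0 0 0 0.4;0 0 0 0 0 0 0.4'; python3 -m pendant '0 0 -0.5 0 0 0 0.4;0 0 -1 0 0 0 0.4;0 0 -1 0 0 0 0.6;0 0 -1 0 0 0 0.6;0.3 -1 -1 0 0 0 0.6';python3 -m pendant '0.3 -1 -0.8 0 0 0 0.6;0.4 -1 0 0 0 0 0.6;0.4 -1 0 0 0 0 0.6;0.4 -1 0 0 0 0 0.6;0 0 0 0 0 0 0.6'
python3 - <<'E'
from h import *
look("adapter_center",32,"w6.png")
E
```

```text
time: 19.7
tool_pos: [628.2, 92.6, 29.1]
eef_rot: [0.0, 1.0, -0.0, -0.0]
force: [-0.5, 0.4, 0.2]
opening: 59.7
finger_force: 0.0
time: 20.32
tool_pos: [621.5, 68.7, 143.6]
eef_rot: [-0.001, 1.0, 0.0, 0.001]
force: [-0.2, -0.4, -0.2]
opening: 69.1
finger_force: 0.0
time: 20.95
tool_pos: [582.6, -33.8, 162.7]
eef_rot: [0.001, 1.0, -0.0, 0.0]
force: [-0.2, -0.2, -0.6]
opening: 68.3
finger_force: 0.0
adapter_center 0.89 [201. 167. 263. 222.] rectctr [ 584.8 -106.3] circ [230. 192.] [ 582.6 -108.3]
tcp [582.6 -33.8 162.7] t 20.95
```

View pics/w6.png

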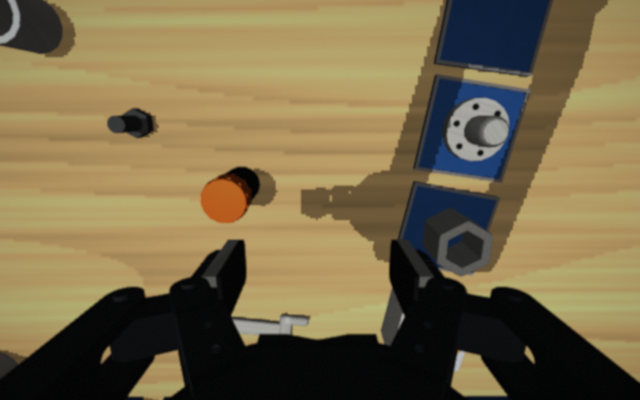

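The nut is upright on the far plate. The adapter's cap top is centred at about (224,201).

```bash
python3 - <<'E'
from h import *
print(ray("wrist",224,201,64), sense()["tool_pos"])
E
```

```text
[ 582.48256308 -101.98581561   64.        ] [583.54361366 -32.24780219 162.53212307]
```

```bash
python3 -m pendant '0 -1 0 0 0 0 0.6;0 -1 0.7 0 0 0 0.6;0 -0.8 1 0 0 0 0.6;0 0 0.6 0 0 0 0.6;0 0 0 0 0 0 0.6' 60; python3 - <<'E'
from h import *
look("adapter_center",32,"w7.png")
E
```

```text
time: 21.68
tool_pos: [582.4, -101.0, 103.1]
eef_rot: [0.0, 1.0, 0.001, -0.001]
force: [0.1, 0.3, 0.9]
opening: 68.5
finger_force: 0.0
adapter_center 0.84 [279. 183. 344. 258.] rectctr [ 586.7 -103.9] circ [312. 219.] [ 585.9 -103.7]
tcp [ 582.4 -101.   103.1] t 21.675
```

View pics/w7.png

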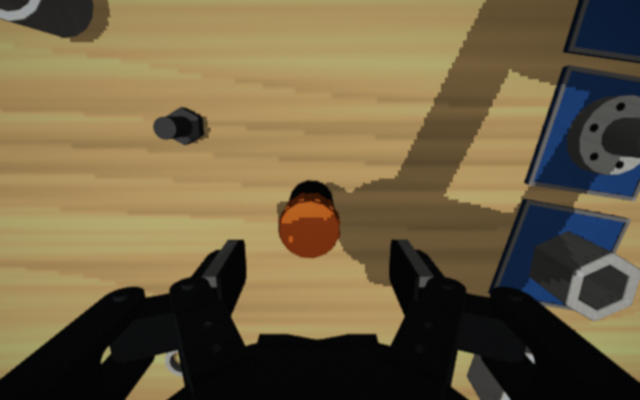

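The adapter is centred between the fingers (cap at about (310,228)), so I'll descend and grip its body.

```bash
python3 -m pendant '-0.06 -0.08 1 0 0 0 0.6;0 0 1 0 0 0 0.6;0 0 0.8 0 0 0 0.6;0 0 0.48 0 0 0 0.6;0 0 0 0 0 0 0.6' 60; python3 -m pendant '0 0 0 0 0 0 -1;0 0 0 0 0 0 -1;0 0 0 0 0 0 -1;0 0 0 0 0 0 -1;0 0 -0.1 0 0 0 -1'
```

```text
time: 22.4
tool_pos: [584.6, -103.8, 22.2]
eef_rot: [0.0, 1.0, 0.0, -0.0]
force: [0.2, 0.1, 0.5]
opening: 68.1
finger_force: 0.0
time: 23.02
tool_pos: [584.3, -104.2, 24.7]
eef_rot: [0.001, 1.0, 0.0, -0.0]
force: [-0.5, 0.3, -2.2]
opening: 32.9
finger_force: 52.6
```

```bash
python3 -m pendant '0 0 -0.7 0 0 0 -1;0 0 -1 0 0 0 -1;0.5 0.5 -1 0 0 0 -1;1 1 -1 0 0 0 -1;1 1 -0.3 0 0 0 -1'; python3 -m pendant '1 1 0 0 0 0 -1;1 0.9 0 0 0 0 -1;1 0 0 0 0 0 -1;0.4 0 0 0 0 0 -1;0 0 0 0 0 0 -1'; python3 - <<'E'
from h import *
s=sense(); p=camera_params("wrist"); save("wrist","w8.png"); print(s["tool_pos"],s["time"],s["force"])
for t,z in dict(plate_near=5).items():
    for d in outline_of(t,"wrist")[:2]:
        m=d["mask"]; r=d["rect"]; c,_,_=cv2.minAreaRect(np.argwhere(m)[:,::-1].astype(np.float32))
        print(t,round(d["conf"],2),np.round(r),ray("wrist",(r[0]+r[2])/2,(r[1]+r[3])/2,z,p)[:2].round(1),ray("wrist",*c,z,p)[:2].round(1))
E
```

```text
time: 23.65
tool_pos: [522.6, -41.3, 127.2]
eef_rot: [0.001, 1.0, -0.0, 0.002]
force: [0.7, 1.2, -1.8]
opening: 33.1
finger_force: 52.7
time: 24.28
tool_pos: [437.1, 5.7, 125.3]
eef_rot: [0.0, 1.0, -0.0, 0.0]
force: [0.8, 0.4, -1.9]
opening: 32.8
finger_force: 52.8
[437.14528673   5.68910432 125.31192501] 24.275 [ 0.82856603  0.43755144 -1.85731202]
plate_near 0.95 [387. 141. 513. 250.] [437.6 116.8] [438.  116.3]
```

View pics/w8.png

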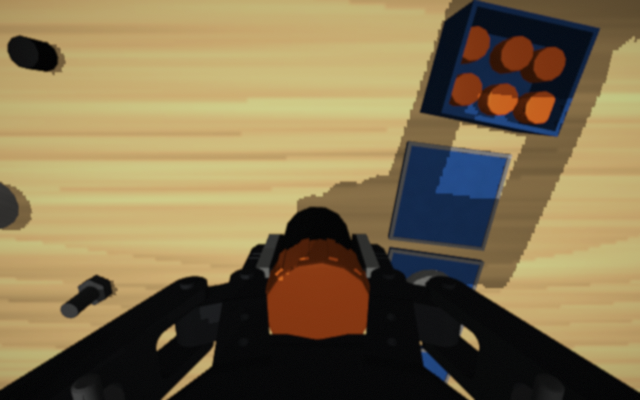

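The near plate's centre is at about (449,196), i.e. (437.5,114), and the adapter hangs upright.

```bash
python3 -m pendant '0 1 0 0 0 0 -1;0 1 0 0 0 0 -1;0 1 0.4 0 0 0 -1;0 1 1 0 0 0 -1;0 0.34 1 0 0 0 -1'; python3 -m pendant '0 0 1 0 0 0 -1;0 0 0.3 0 0 0 -1;0 0 0.08 0 0 0 -1;0 0 0.04 0 0 0 -1;0 0 0 0 0 0 -1'; python3 -m pendant '0 0 0.04 0 0 0 -1;0 0 0.04 0 0 0 -1;0 0 0 0 0 0 -1;0 0 0 0 0 0 -1;0 0 0 0 0 0 -1'
```

```text
time: 25.0
tool_pos: [439.6, 115.6, 64.4]
eef_rot: [0.0, 1.0, 0.0, 0.001]
force: [0.9, -0.9, -2.9]
opening: 33.1
finger_force: 52.9
time: 25.62
tool_pos: [438.0, 114.2, 30.0]
eef_rot: [0.001, 1.0, 0.0, 0.001]
force: [1.1, -0.8, -1.8]
opening: 33.0
finger_force: 52.9
time: 26.25
tool_pos: [437.7, 114.2, 28.3]
eef_rot: [0.0, 1.0, 0.0, 0.001]
force: [-0.9, -0.8, 7.9]
opening: 32.8
finger_force: 52.1
```

```bash
python3 -m pendant '0 0 0.02 0 0 0 -1;0 0 0 0 0 0 0;0 0 0 0 0 0 0.3;0 0 0 0 0 0 0.3;0 0 -0.2 0 0 0 0.3'; python3 -m pendant '0 0 -0.6 0 0 0 0.3;0 0 -1 0 0 0 0.3;0 0 -1 0 0 0 0.4;0 0 -1 0 0 0 0.4;0 -1 -1 0 0 0 0.4';python3 -m pendant '0 -1 0 0 0 0 0.4;0 -1 0 0 0 0 0.4;0 -1 0 0 0 0 0.4;0 -1 0 0 0 0 0.4;0 -1 0 0 0 0 0.4';python3 -m pendant '0 -1 0 0 0 0 0.6;0 -1 0 0 0 0 0.6;0 -1 0 0 0 0 0.6;0 -1 0 0 0 0 0.6;0 -1 0 0 0 0 0.6';python3 -m pendant '0 -1 0 0 0 0 0.6;0 -1 0 0 0 0 0.6;0 -1 0 0 0 0 0.6;0 -1 0 0 0 0 0.6;0 0 0 0 0 0 0.6'
python3 - <<'E'
from h import *
look("sleeve_mid",20,"w9.png")
E
```

```text
time: 26.88
tool_pos: [436.9, 114.2, 31.6]
eef_rot: [0.0, 1.0, -0.0, -0.001]
force: [-0.4, 0.1, 0.2]
opening: 55.5
finger_force: 0.0
time: 27.5
tool_pos: [437.4, 89.9, 147.9]
eef_rot: [-0.001, 1.0, 0.0, 0.0]
force: [-0.1, -1.1, -0.2]
opening: 59.8
finger_force: 0.0
time: 28.12
tool_pos: [437.0, -36.5, 147.0]
eef_rot: [0.0, 1.0, 0.0, 0.0]
force: [0.5, -0.1, 0.5]
opening: 60.1
finger_force: 0.0
time: 28.75
tool_pos: [436.8, -161.5, 147.0]
eef_rot: [0.0, 1.0, 0.0, -0.0]
force: [-0.2, 0.7, -1.0]
opening: 67.9
finger_force: 0.0
time: 29.38
tool_pos: [437.3, -262.2, 147.0]
eef_rot: [0.001, 1.0, -0.0, 0.0]
force: [-0.3, 0.5, -0.3]
opening: 68.4
finger_force: 0.0
sleeve_mid 0.73 [282. 171. 336. 234.] rectctr [ 445.8 -268.4] circ [309. 203.] [ 446.4 -268.5]
tcp [ 437.3 -262.2  147. ] t 29.375
```

View pics/w9.png

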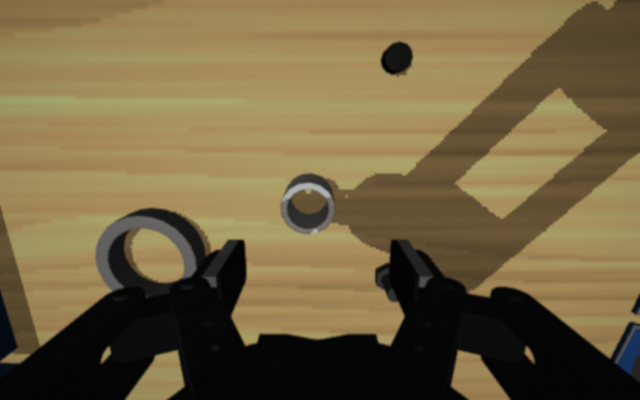

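The sleeve's top ring is centred at about (308,208). The big ring and the bolt are clear of the fingers.

```bash
python3 - <<'E'
from h import *
print(ray("wrist",308,208,40), sense()["tool_pos"])
E
```

```text
[ 443.42298884 -266.34380677   40.        ] [ 436.54192849 -260.19793324  146.66796669]
```

```bash
python3 -m pendant '-0.3 -0.24 1 0 0 0 0.6;0 0 1 0 0 0 0.6;0 0 1 0 0 0 0.6;0 0 1 0 0 0 0.6;0 0 0.6 0 0 0 0.6' 50; python3 -m pendant '0 0 0.23 0 0 0 0.5;0 0 0 0 0 0 0.4;0 0 0 0 0 0 -1;0 0 0 0 0 0 -1;0 0 0 0 0 0 -1';python3 -m pendant '0 0 0 0 0 0 -1;0 0 -0.1 0 0 0 -1;0 0 -0.4 0 0 0 -1;0 0 -1 0 0 0 -1;0 0 -1 0 0 0 -1'
```

```text
time: 30.1
tool_pos: [443.8, -265.2, 30.8]
eef_rot: [-0.0, 1.0, 0.001, -0.001]
force: [-0.9, 0.8, 1.3]
opening: 68.3
finger_force: 0.0
time: 30.72
tool_pos: [445.4, -267.5, 27.3]
eef_rot: [0.0, 1.0, -0.001, 0.001]
force: [-0.3, -0.0, 6.5]
opening: 42.7
finger_force: 51.0
time: 31.35
tool_pos: [444.0, -266.4, 89.2]
eef_rot: [0.0, 1.0, 0.0, -0.001]
force: [-0.1, -0.4, -2.5]
opening: 42.0
finger_force: 51.2
```

```bash
python3 -m pendant '0 1 -1 0 0 0 -1;0 1 -1 0 0 0 -1;-0.4 1 0 0 0 0 -1;-1 1 0 0 0 0 -1;-1 1 0 0 0 0 -1';python3 -m pendant '-1 1 0 0 0 0 -1;0 1 0 0 0 0 -1;0 1 0 0 0 0 -1;0 1 0 0 0 0 -1;0 1 0 0 0 0 -1'; python3 -m pendant '0 1 0 0 0 0 -1;0 0 0 0 0 0 -1;0 0 0 0 0 0 -1;0 0 0 0 0 0 -1;0 0 0 0 0 0 -1'
python3 - <<'E'
from h import *
look("flange_center",17,"w10.png")
for n in("nut_center","adapter_center","plate_mid"): 
  d=outline_of(n,"wrist")[:1]; print(n,[(x["conf"],np.round(x["rect"])) for x in d])
im=cv2.imread("pics/w10.png"); cv2.imwrite("pics/w10b.png",cv2.resize(im[100:350,220:540],None,fx=2.4,fy=2.4,interpolation=cv2.INTER_CUBIC))
E
```

```text
time: 31.98
tool_pos: [504.6, -140.9, 139.1]
eef_rot: [0.001, 1.0, -0.0, -0.0]
force: [0.3, -0.7, -2.0]
opening: 42.6
finger_force: 51.4
time: 32.6
tool_pos: [529.0, -15.9, 138.7]
eef_rot: [0.0, 1.0, 0.0, -0.0]
force: [0.2, -1.0, -1.8]
opening: 42.5
finger_force: 51.4
time: 33.22
tool_pos: [529.7, 7.5, 138.6]
eef_rot: [0.001, 1.0, -0.0, -0.0]
force: [0.0, -0.2, -1.8]
opening: 42.4
finger_force: 51.5
flange_center 0.97 [398. 164. 468. 226.] rectctr [530.1 105.2] circ [433. 194.] [529.5 104.8]
tcp [529.7   7.5 138.6] t 33.225
nut_center [(0.42, array([423., 280., 434., 283.]))]
adapter_center []
plate_mid [(0.77, array([371., 138., 489., 243.]))]
```

View pics/w10b.png

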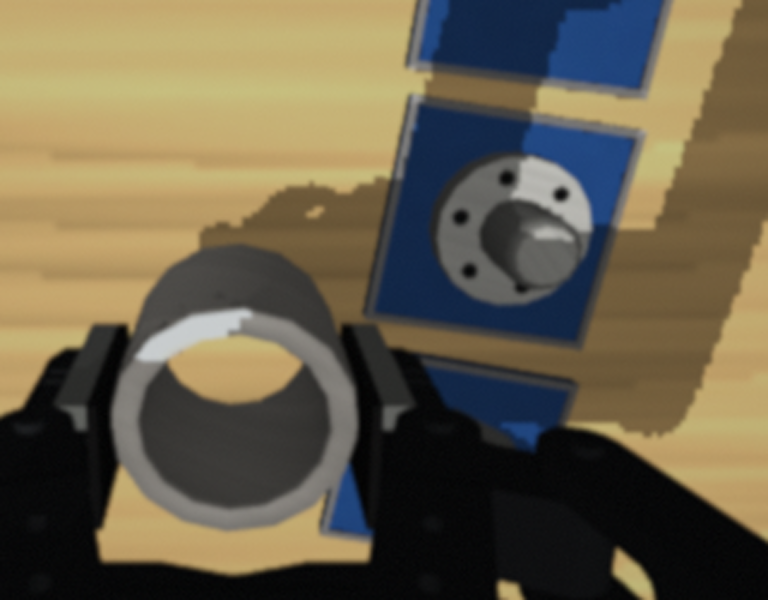

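The sleeve hangs straight. Its top ring is centred at full-image pixel (317.7,274.6), and the flange hub top is at about (448,209.5).

```bash
python3 - <<'E'
from h import *
print(ray("wrist",317.7,274.6,152.5),ray("wrist",448,209.5,45),ray("wrist",433.5,195,16),sense()["tool_pos"])
print(*[ray("wrist",220+a/2.4,100+b/2.4,5) for a,b in[(412,95),(645,135),(580,348),(366,313)]])
E
```

```text
[527.81003967   9.30172545 152.5       ] [533.69280508 106.91155681  45.        ] [530.15157027 106.13573447  16.        ] [529.71604255   7.95962584 138.53936229]
[485.37997733  70.90816025   5.        ] [499.23888777 153.65600768   5.        ] [580.21545172 140.66476795   5.        ] [566.05509182  58.72160111   5.        ]
```

```bash
python3 -m pendant '-0.1 1 0 0 0 0 -1;0 1 0 0 0 0 -1;0 1 0.7 0 0 0 -1;0 0.88 1 0 0 0 -1;0 0 0.7 0 0 0 -1';python3 -m pendant '0 0 0.1 0 0 0 -1;0 0 0 0 0 0 -1;0 0 0 0 0 0 -1;0 0 0 0 0 0 -1;0 0 0 0 0 0 -1'
python3 - <<'E'
from h import *
im=save("wrist","w11.png")[:,:,::-1]; cv2.imwrite("pics/w11b.png",cv2.resize(im[190:350,230:410],None,fx=3.6,fy=3.6,interpolation=cv2.INTER_CUBIC))
E
```

```text
time: 34.1
tool_pos: [532.0, 106.7, 77.7]
eef_rot: [-0.001, 1.0, 0.0, -0.0]
force: [-0.5, -0.1, -2.0]
opening: 42.5
finger_force: 51.6
time: 34.72
tool_pos: [532.6, 105.0, 76.5]
eef_rot: [0.0, 1.0, 0.0, 0.0]
force: [-0.6, 0.4, -2.4]
opening: 42.3
finger_force: 51.7
```

View pics/w11b.png

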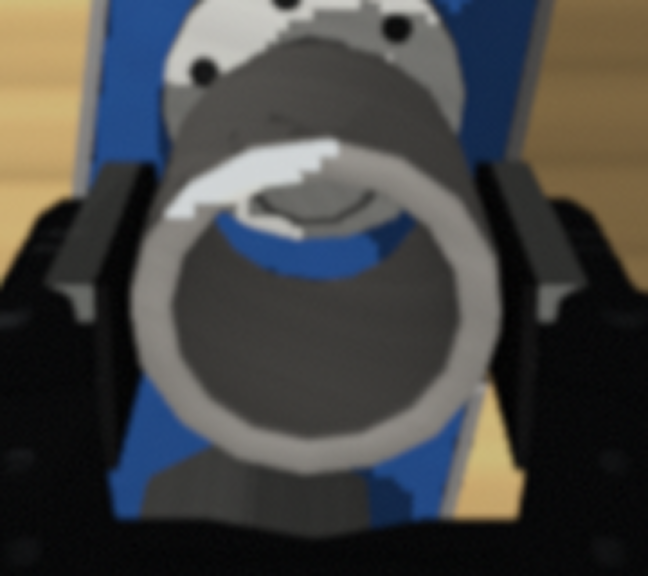

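```bash
python3 - <<'E'
from h import *
f=lambda a,b,z:ray("wrist",230+a/3.6,190+b/3.6,z).round(1)
print("bore+x",f(315,278,50.2)-[16.5,0,0],"hub",f(315,238,41)-[12.5,0,0],f(315,218,45)-[8.5,0,0],"topring",f(316,144,90.2),f(316,470,90.2),f(132,305,90.2),f(499,305,90.2))
E
```

```text
bore+x [532.1 106.4  50.2] hub [533.9 106.4  41. ] [532.5 106.4  45. ] topring [511.1 106.5  90.2] [552.6 106.5  90.2] [530.7  85.4  90.2] [530.7 127.4  90.2]
```

In the bore view the hub lies within about 1 mm of the bore centre, so I'll shift +1 mm in x and lower slowly.

```bash
python3 -m pendant '-0.04 0 0.1 0 0 0 -1;0 0 0.15 0 0 0 -1;0 0 0.15 0 0 0 -1;0 0 0.1 0 0 0 -1;0 0 0 0 0 0 -1'; python3 -m pendant '0 0 0.2 0 0 0 -1;0 0 0.2 0 0 0 -1;0 0 0.15 0 0 0 -1;0 0 0.08 0 0 0 -1;0 0 0 0 0 0 -1'
```

```text
time: 35.4
tool_pos: [533.0, 105.2, 63.2]
eef_rot: [0.0, 1.0, -0.0, -0.0]
force: [-0.1, 0.8, -2.7]
opening: 41.9
finger_force: 51.7
time: 36.02
tool_pos: [533.1, 105.2, 47.6]
eef_rot: [0.0, 1.0, -0.0, -0.0]
force: [-1.1, 0.1, -2.1]
opening: 42.7
finger_force: 51.7
```

```bash
python3 -m pendant '0 0 0.04 0 0 0 -1;0 0 0.04 0 0 0 -1;0 0 0.02 0 0 0 -1;0 0 0 0 0 0 -1;0 0 0 0 0 0 -1';python3 -m pendant '0 0 0.03 0 0 0 -1;0 0 0.02 0 0 0 -1;0 0 0 0 0 0 -1;0 0 0 0 0 0 -1;0 0 0 0 0 0 -1'
```

```text
time: 36.65
tool_pos: [533.3, 105.2, 45.4]
eef_rot: [0.0, 1.0, -0.0, 0.0]
force: [-0.6, -0.1, -2.8]
opening: 42.8
finger_force: 51.7
time: 37.28
tool_pos: [533.3, 105.2, 44.3]
eef_rot: [0.0, 1.0, 0.0, 0.0]
force: [-0.7, 0.5, 2.4]
opening: 42.5
finger_force: 52.2
```

```bash
python3 -m pendant '0 0 0.02 0 0 0 -1;0 0 0 0 0 0 -1;0 0 0 0 0 0 0.2;0 0 0 0 0 0 0.4;0 0 0 0 0 0 0.4'; python3 -m pendant '0 0 -0.2 0 0 0 0.4;0 0 -0.6 0 0 0 0.4;0 0 -1 0 0 0 0.4;0 0 -1 0 0 0 0.4;0 -0.5 -1 0 0 0 0.4';python3 -m pendant '0 -1 -0.5 0 0 0 0.4;0 -1 0 0 0 0 0.4;0 -1 0 0 0 0 0.4;0 0 0 0 0 0 0.4;0 0 0 0 0 0 0.4'
python3 - <<'E'
from h import *
a=save("wrist","w12.png")[:,:,::-1]; b=save("side","s2.png")[:,:,::-1]
b=cv2.resize(b[140:240,210:410],(640,320),interpolation=cv2.INTER_CUBIC)
cv2.imwrite("pics/final.png",np.vstack([a[:280],b]))
E
```

```text
time: 37.9
tool_pos: [533.4, 105.2, 43.4]
eef_rot: [0.0, 1.0, 0.0, 0.0]
force: [-0.1, 0.5, -0.7]
opening: 59.9
finger_force: 0.0
time: 38.52
tool_pos: [533.5, 93.1, 140.5]
eef_rot: [-0.0, 1.0, 0.0, 0.001]
force: [0.9, 0.2, -0.4]
opening: 59.8
finger_force: 0.0
time: 39.15
tool_pos: [533.3, 18.1, 151.7]
eef_rot: [0.001, 1.0, 0.0, 0.0]
force: [-1.0, 0.3, 0.1]
opening: 59.9
finger_force: 0.0
```

View pics/final.png

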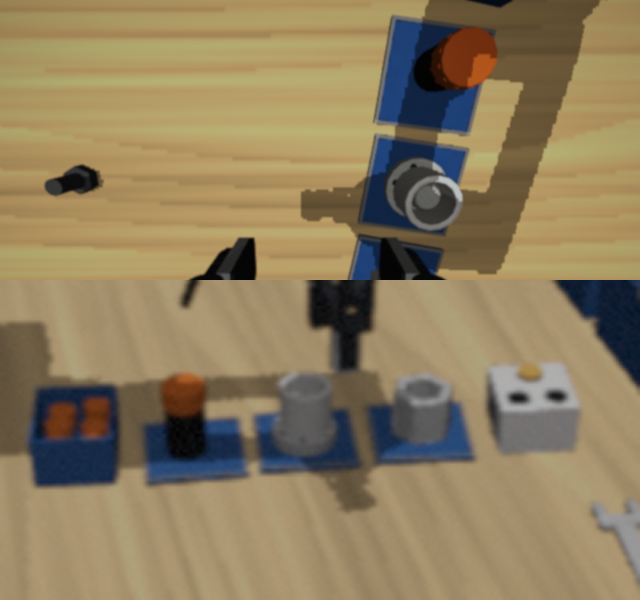

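The wrist view shows the sleeve round the hub, and the side view shows the nut and flange centred. The adapter may sit slightly towards the bin (side crop x about 186, plate centre about 195), so I'll measure it.

```bash
python3 - <<'E'
from h import *
f=lambda a,b,z:ray("side",210+a/3.2,140+(b-280)/3.2,z).round(1)
print("plate",np.mean([f(a,b,5) for a,b in[(145,428),(238,420),(247,474),(150,482)]],axis=0))
for z in(15,35): print("adapter",z,[proj("side",(x,114,z)) for x in (430,437.5,445)])
# body silhouette columns
im=cv2.imread("pics/s2.png"); p=lambda X:proj("side",X)
dark=(im[178:196,255:285].max(2)<45)
for i,r in enumerate(dark): 
    c=np.flatnonzero(r); print(178+i,255+c.min() if len(c) else None,255+c.max() if len(c) else None,len(c))
d=outline_of("adapter_center","wrist")[:1]
for x in d:r=x["rect"];print(x["conf"],r)
g=lambda a,b:ray("wrist",a,b,5)
print("wplate",np.mean([g(*q) for q in[(394,16),(495,27),(469,134),(376,122)]],axis=0),"cap",ray("wrist",469.5,58,69),"sleeve",ray("wrist",433,203,57))
E
python3 - <<'E'
import cv2,numpy as np
a=cv2.imread("pics/w12.png")[0:150,360:520]; b=cv2.imread("pics/s2.png")[160:210,245:298]
cv2.imwrite("pics/ad.png",np.hstack([cv2.resize(a,(400,375),interpolation=2),cv2.resize(b,(398,375),interpolation=2)]))
E
```

```text
plate [440.65 108.1    5.  ]
adapter 15 [[np.float64(266.37849226351125), np.float64(189.47813625114358)], [np.float64(269.1875287059733), np.float64(189.06174640128742)], [np.float64(271.9889276380037), np.float64(188.64648867694365)]]
adapter 35 [[np.float64(265.961387712183), np.float64(183.1633598486552)], [np.float64(268.7966882562338), np.float64(182.75183670236865)], [np.float64(271.6242094720758), np.float64(182.34144266870018)]]
178 None None 0
179 None None 0
180 None None 0
181 None None 0
182 262 272 5
183 262 272 11
184 262 273 12
185 262 273 12
186 262 273 12
187 262 273 12
188 262 273 12
189 262 273 12
190 262 274 13
191 262 274 13
192 262 274 13
193 262 273 12
194 263 272 10
195 264 270 7
0.56 [412.2, 29.1, 499.4, 90.2]
wplate [438.62285827 115.6311168    5.        ] cap [434.00238026 114.91520635  69.        ] sleeve [532.22613209 106.04597195  57.        ]
```

View pics/ad.png

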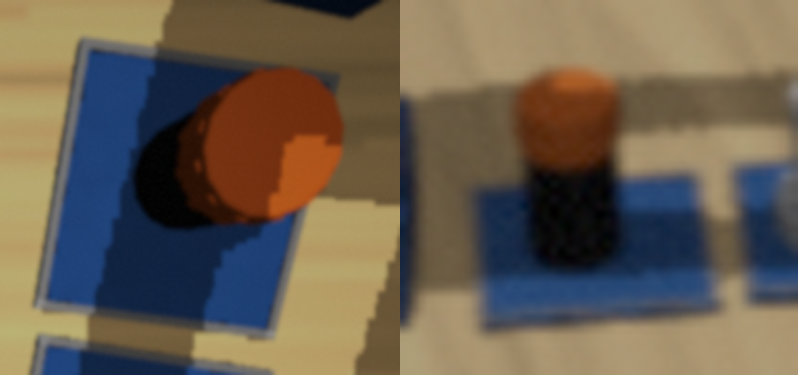

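The adapter stands upright about 5 mm off its plate's centre, which is within the 10 mm tolerance. Everything else is centred, so I'm handing in.

```bash
python3 -c "
from station import *
print(finish_job())"
```

```text
the job is handed in; nothing more can be done
None
```

The job is handed in at about 39 s: flange with the sleeve round its hub on the middle plate, nut on the far plate and adapter on the near plate, all upright, with the adapter about 5 mm off centre and the others within about 3 mm.

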